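Stack a canister lid in its gluing jig and square it up

TASK

With the jig's orange jaw still drawn back, lay the three parts of the canister lid flat and neatly centred on top of one another in the jig pocket: first the pale wooden block, then the blue seal plate, then the dark cap with its brass knob up, setting each down gently rather than dropping it. Only when all three are stacked, push the orange jaw towards the fence until the whole stack is square and tight against the fence, and leave it so, without disturbing the can, jar, cup and spoon.

Things in the scene. Friction and masses are not known exactly. Their poses are not given: they have to be found in the camera images.
- jig: Gluing jig fixed to the table: plywood base 170 x 130 x 12 mm (x, y, z). Origin at the centre of its underside, z up, x from jaw to fence along the jaw's travel; turned up to 0.35 rad from the world's x. The pocket lies between the orange jaw and the fence; its sides at +y and -y are open for fingers from above, save for the guides by the fence.
- jig_fence (a point): Middle of the fence's face, 34 mm above the table, at jig x = +50 mm; axes as the jig's. Fence: two aluminium posts on the base, 44 mm high, covering |y| 12 to 30 mm, faces towards -x. Side guides as high run back from it: inner faces |y| = 30 mm for 8 mm, then flare outwards like a funnel to |y| = 38 mm at 18 mm from the fence.
- jig_home (a point): Point on the pocket floor (12 mm above the table) at jig x = +22 mm, y = 0, axes as the jig's: where the middle of each 56 mm part stands when it touches the fence. With the jaw drawn back a part may be set down some 10 mm short of it (towards -x), clear of fence, guides and jaw; the jaw then pushes it home.
- jaw (a joint): Travel in m of the orange jaw: 0 = fully drawn back, grows towards the fence; 0.030 = tight on a 56 mm part at the fence; end stop 0.031. Starts at 0 to 0.006. About 1.5 N of friction; stays where left. Block 18 mm (x) x 44 mm (y) x 42 mm high, 1 mm above the base; front face at jig x = -36 mm + travel, so 86 mm from the fence when drawn back.
- jaw_back (a point): Middle of the jaw's back face (the one away from the fence, with a black rubber pad), 35 mm above the table; push here towards jig +x. There is free room behind it, over the base.
- block: First part: pale wooden block 56 x 56 mm, 24 mm high, about 60 g, lying flat on the table. Origin at the centre of its underside; x and y along its sides, z up. Any of its four sides may face the fence.
- seal: Second part: blue plastic seal plate 56 x 56 mm, 10 mm thick, about 40 g, lying flat on the table. Origin at the centre of its underside; x and y along its sides, z up. Any of its four sides may face the fence.
- cap: Third part: dark wooden disc 56 mm across, 8 mm thick, with a brass knob 22 mm across and 22 mm high on its middle (30 mm high in all), about 50 g. Stands on the table knob up. Origin at the centre of the disc's underside, z up.
- can: Bystander: green drinks can 66 mm across, 122 mm high. Origin at the centre of its underside.
- jar: Bystander: red jar with white cap, 72 mm across, 100 mm high. Origin at the centre of its underside.
- cup: Bystander: white cup, 76 mm across the rim, 90 mm high. Origin at the centre of its underside.
- spoon: Bystander: spoon lying flat on the table, along its x.
Things that resemble listed ones, but are neither listed nor needed, are in the scene too. Of the things shaped like the cap, the wooden one is meant.

How it is judged:
On the way, in this order (a step that is already met when the one before it is completed fails the run):
1. the wooden block lies flat on the pocket floor, let go, jaw still drawn back (horizontal distance between block and jig_home below 0.032 m and z of block in the frame of jig_home between -0.003 and 0.003 m and angle between block's own z axis and vertical below 0.06 rad and contact force between the fingers and block below 0.1 N and value of joint jaw below 0.02 m), for 0.2 s.
2. the blue seal plate lies flat on the block, let go, jaw still drawn back (horizontal distance between block and jig_home below 0.032 m and z of block in the frame of jig_home between -0.003 and 0.003 m and angle between each of block, seal's own z axis and vertical below 0.06 rad and z of seal in the frame of jig_home between 0.021 and 0.027 m and horizontal distance between seal and block below 0.02 m and contact force between the fingers and seal below 0.1 N and value of joint jaw below 0.02 m), for 0.2 s.
3. the cap lies flat on the seal plate, knob up, let go, jaw still drawn back (horizontal distance between block and jig_home below 0.032 m and z of block in the frame of jig_home between -0.003 and 0.003 m and angle between each of block, seal, cap's own z axis and vertical below 0.06 rad and z of seal in the frame of jig_home between 0.021 and 0.027 m and z of cap in the frame of jig_home between 0.031 and 0.037 m and horizontal distance between cap and seal below 0.02 m and contact force between the fingers and cap below 0.1 N and value of joint jaw below 0.02 m), for 0.2 s.
4. the jaw is pushed up against the stack, which is square against the fence (z of block in the frame of jig_home between -0.003 and 0.003 m and angle between each of block, seal, cap's own z axis and vertical below 0.06 rad and z of seal in the frame of jig_home between 0.021 and 0.027 m and z of cap in the frame of jig_home between 0.031 and 0.037 m and horizontal distance between each of block, seal and jig_home below 0.004 m and horizontal distance between cap and jig_home below 0.006 m and (angle between the x axis of block and the x axis of jig, either way round below 0.07 rad or angle between the x axis of block and the y axis of jig, either way round below 0.07 rad) and (angle between the x axis of seal and the x axis of jig, either way round below 0.07 rad or angle between the x axis of seal and the y axis of jig, either way round below 0.07 rad) and value of joint jaw above 0.026 m and linear speed of each of block, seal, cap below 0.01 m/s and contact force between the fingers and block below 0.1 N and contact force between the fingers and seal below 0.1 N and contact force between the fingers and cap below 0.1 N), for 0.2 s.
At the end, for the whole second after the job is handed in: Block, seal plate, cap flat on one another in the pocket (3 mm in height, 0.06 rad of level), block and plate within 4 mm and cap within 6 mm of jig_home, block and plate square to the jig within 0.07 rad, jaw in beyond 26 mm, all at rest and let go (all of step 4); the robot touches nothing.
It fails at once if a lid part is dropped (falls free of the fingers, faster than 0.6 m/s) ((contact force between the fingers and block below 0.05 N and linear speed of block above 0.6 m/s) or (contact force between the fingers and seal below 0.05 N and linear speed of seal above 0.6 m/s) or (contact force between the fingers and cap below 0.05 N and linear speed of cap above 0.6 m/s)).
It fails at once if the can, jar, cup or spoon is pushed more than 30 mm or tipped over (distance of any of can, jar, cup, spoon from where it was at the start of the episode above 0.03 m or angle between any of can, jar, cup's own z axis and vertical above 0.4 rad).
It also fails if it takes over 72 s, if anything falls off the work surface, if the arm or the gripper's body presses on something with over 40 N, if the wrist force passes 120 N, or if a joint passes its speed limit or range.

ROBOT

A 6-joint arm with a two-finger parallel gripper is mounted at the origin on the work surface. World frame = base frame: x ahead of the robot, y to its left, z up, the work surface at z = 0. Lengths are in m, angles in rad, forces in N, time in s.
With the tool pointing down it reaches from about 0.275 to 0.75 m from the base axis. Payload 10.2 kg.
Tool frame: the origin (TCP) lies midway between the tips of the shut fingers; the grasp point (between the pads) lies 19 mm behind it; y points along the fingers, x is the direction in which the jaws open and shut, and the axes are right-handed (so a half turn about y gives the same grasp; the last joint's range is limited). The gripper opens to 85 mm and grips with 20 to 120 N. Pads are 22 mm wide; open, the fingers measure 114 mm over their backs; the gripper's body (76 mm by 85 mm) begins 54 mm behind the grasp point. The pads swing forward as they close: fully open they stand 13 mm farther back than shut.
Start: joints at [-1.405, 0.313, 1.498, -0, 1.331, -0.223], TCP at [0.199, -0.486, 0.231] pointing down, gripper open.
Joint ranges: [-2.94, 2.94], [-0.97, 2.17], [0.19, 2.56], [-1.23, 4.37], [0.02, 3.11], [-2.88, 2.88]. Speed limits (rad/s): [2.39, 2.39, 3.01, 3.14, 3.14, 3.14].

INTERFACE

Orientations are given as a unit quaternion [x, y, z, w].
In Python, from bench import reach, line_to, goto_joints, let_go, close, sleep, inverse_kinematics, get_obs, grab_frame, camera_model, Unreachable, job_done gives the robot as it stands. Calls block until the motion is done:
- reach(position, orientation): joint-space move of the TCP to a pose.
- line_to(position, orientation=None, rate=0.15, until_force=None): straight line of the TCP; orientation=None keeps the orientation; rate is the mean speed in m/s. With until_force (N) it stops when the force on the tool has changed by that much, and returns True; else False.
- goto_joints(angles): joint-space move.
- let_go() and close(): open the fingers fully, or close them until they stop; the grip force is fixed at half the most.
- sleep(seconds).
- inverse_kinematics(position, orientation): joint angles nearest the present ones, or None.
- get_obs(): the state.
- grab_frame(name): name is "side" or "top"; returns the picture (400x640x3 uint8, blue, green, red); there is no depth.
- camera_model(name): a dict with "fx", "fy", "cx", "cy" (pixels), "rvec" (rotation vector, rad) and "tvec" (3), from world to camera coordinates, as OpenCV has them. Camera axes: x right, y down, z forward; pixel columns grow to the right and rows downward; lengths in m; the calibration is good to about 2 mm. A picture is of the moment at which its call begins. camera_model takes no time and is no camera call.
A pose or a line that the arm cannot do raises Unreachable and nothing moves.
- job_done(): hands the job in, once; it reports no verdict.
The state is a dict: "t": time; "q": joint angles; "qd": joint speeds; "joint_efforts": joint torques, N m; "eef_pos": TCP position; "eef_rot": TCP orientation; "wrist_force": force on the tool from outside, world axes, zero at the start; "ft_torque": the same for the moment, N m; "grip_width": finger opening in m.
Only numpy, scipy, OpenCV 4.12 (cv2) and the standard library are available. Lean on these libraries where they do the work, as an engineer would, in place of code of your own. Each camera call takes 0.05 s, during which the arm holds its last target. There are 200 camera calls.

## Working session

There is one attempt and no reset: what is moved stays moved. The work goes in short steps, each a Python script; the robot and the scene stay as the last script left them, time stands still between calls to the robot, and variables do not carry over. Pictures are saved under pics/ and viewed, about 8 in all and at most 12, crops included, and the job is handed in when it is done.

```bash
mkdir -p pics
python3 - <<'E'
from bench import *
import cv2
for n in("top","side"):
    f=grab_frame(n);cv2.imwrite(f"pics/{n}0.png",f);c=camera_model(n);print(n,{k:c[k] if not hasattr(c[k],'tolist') else c[k].tolist() for k in c})
o=get_obs();print(o['t'],o['eef_pos'],o['eef_rot'],o['grip_width'])
E
```

```text
top {'fx': 473.0446829715896, 'fy': 473.0446829715896, 'cx': 316.7019314766041, 'cy': 194.92238266958222, 'rvec': [2.1847405845416814, -2.1769466205516435, 0.10417130415442755], 'tvec': [0.018272362106949498, 0.6130115683520575, 1.4316635878750517]}
side {'fx': 410.5106589098715, 'fy': 410.5106589098715, 'cx': 310.98176849532166, 'cy': 202.09885023057015, 'rvec': [0.6533251958088289, -2.708084355862754, 1.0262523913010968], 'tvec': [0.5356963121294471, 0.20635188491569176, 1.1459355592515301]}
0.1 [ 0.19896085 -0.48559056  0.23081005] [-0.58687601  0.39427315 -0.39371172  0.58746601] 0.08534938865386285
```

View pics/top0.png

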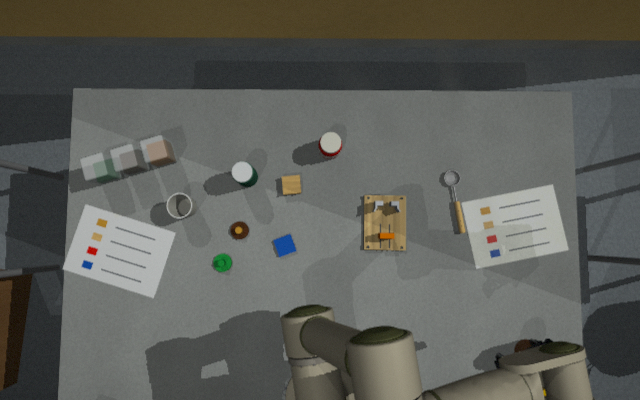

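View pics/side0.png

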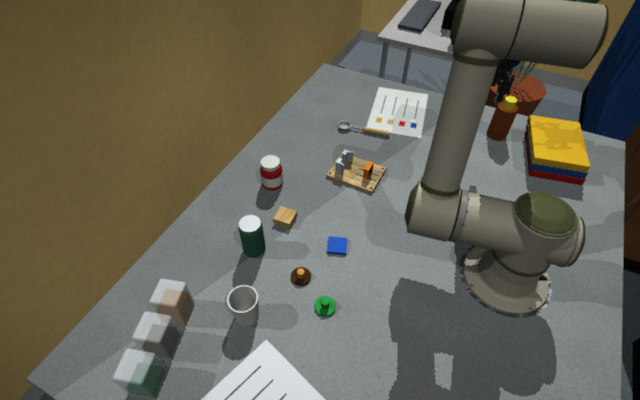

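Top: cap at (239,230), block (291,185), seal (285,245), jig (385,222) with fence upward in the image; the green knobbed thing (222,263) is a decoy. Next I'll segment and enlarge.

```bash
cat > vis.py <<'E'
import numpy as np, cv2
from bench import camera_model
def cam(n):
    c=camera_model(n);K=np.array([[c['fx'],0,c['cx']],[0,c['fy'],c['cy']],[0,0,1.]])
    return K,np.array(c['rvec'],float),np.array(c['tvec'],float)
def proj(n,P):
    K,r,t=cam(n);return cv2.projectPoints(np.array(P,float).reshape(-1,1,3),r,t,K,None)[0].reshape(-1,2)
def back(n,uv,z):
    K,r,t=cam(n);R=cv2.Rodrigues(r)[0];uv=np.array(uv,float).reshape(-1,2)
    d=(np.linalg.inv(K)@np.c_[uv,np.ones(len(uv))].T).T@R;o=-R.T@t
    return o+d*((z-o[2])/d[:,2])[:,None]
def crop(n,f,c,h,s):
    x,y=c;return cv2.resize(f[y-h:y+h,x-h:x+h],None,fx=s,fy=s,interpolation=cv2.INTER_CUBIC)
E
python3 - <<'E'
from vis import *
t=cv2.imread('pics/top0.png');s=cv2.imread('pics/side0.png')
a=[crop('',t,c,h,k) for c,h,k in[((385,222),35,5),((291,185),14,12),((285,245),14,12),((239,230),14,12)]]
b=[crop('',s,c,h,k) for c,h,k in[((355,172),35,5),((285,217),16,11),((337,246),16,11),((301,276),16,11)]]
r=lambda L:np.hstack([cv2.resize(i,(350,350)) if j==0 else cv2.resize(i,(150,150)) if 0 else cv2.resize(i,(350,350)) for j,i in enumerate(L)])
g=lambda L:np.hstack(L)
A=[cv2.resize(i,(290,290)) for i in a];B=[cv2.resize(i,(290,290)) for i in b]
A[0]=cv2.resize(a[0],(350,350))
im=np.vstack([np.hstack([cv2.resize(i,(200,200),interpolation=cv2.INTER_CUBIC) for i in A[1:]+[B[1]]]),
 np.hstack([cv2.resize(a[0],(400,400)),cv2.resize(b[0],(400,400))])])
cv2.imwrite('pics/c1.png',im)
for n,f,objs in(("top",t,dict(block=(291,185,24),seal=(285,245,10),cap=(239,230,8))),("side",s,dict(block=(285,217,24),seal=(337,246,10),cap=(301,276,8)))):
    hsv=cv2.cvtColor(f,cv2.COLOR_BGR2HSV)
    for k,(x,y,z) in objs.items():
        m=np.zeros(f.shape[:2],np.uint8);h=18;m[y-h:y+h,x-h:x+h]=(hsv[y-h:y+h,x-h:x+h,1]>100)*255
        N,l,st,ce=cv2.connectedComponentsWithStats(m);i=1+np.argmax(st[1:,4]);
        cs,_=cv2.findContours((l==i).astype(np.uint8),0,2);mr=cv2.minAreaRect(cs[0])
        print(n,k,st[i].tolist(),ce[i].round(1),back(n,ce[i],z/2000)[0].round(4),mr)
    if n=="top": print([hsv[y,x].tolist() for x,y in((370,210),(385,222),(386,237))])
E
```

```text
top block [282, 175, 19, 20, 326] [290.9 184.6] [0.6462 0.1008 0.012 ] ((290.9139404296875, 184.5532989501953), (18.107147216796875, 17.835538864135742), 84.80557250976562)
top seal [273, 234, 23, 23, 337] [284.2 245. ] [0.4586 0.1206 0.005 ] ((284.1897888183594, 245.0218963623047), (18.112380981445312, 18.454124450683594), 70.01689910888672)
top cap [231, 222, 18, 17, 241] [239.1 230. ] [0.5046 0.2609 0.004 ] ((239.5, 230.0), (16.0, 17.0), 90.0)
[[21, 108, 102], [20, 107, 133], [15, 255, 182]]
side block [274, 207, 23, 21, 328] [284.7 216.9] [0.6435 0.0987 0.012 ] ((284.60003662109375, 216.70001220703125), (19.922346115112305, 18.024980545043945), 18.43494987487793)
side seal [327, 236, 21, 19, 335] [336.8 245.3] [0.4557 0.1184 0.005 ] ((336.8934631347656, 245.17214965820312), (19.37464714050293, 17.20178985595703), 5.194429397583008)
side cap [291, 268, 19, 17, 264] [300.4 276. ] [0.5024 0.2591 0.004 ] ((300.0, 276.0), (16.0, 18.0), 90.0)
```

View pics/c1.png

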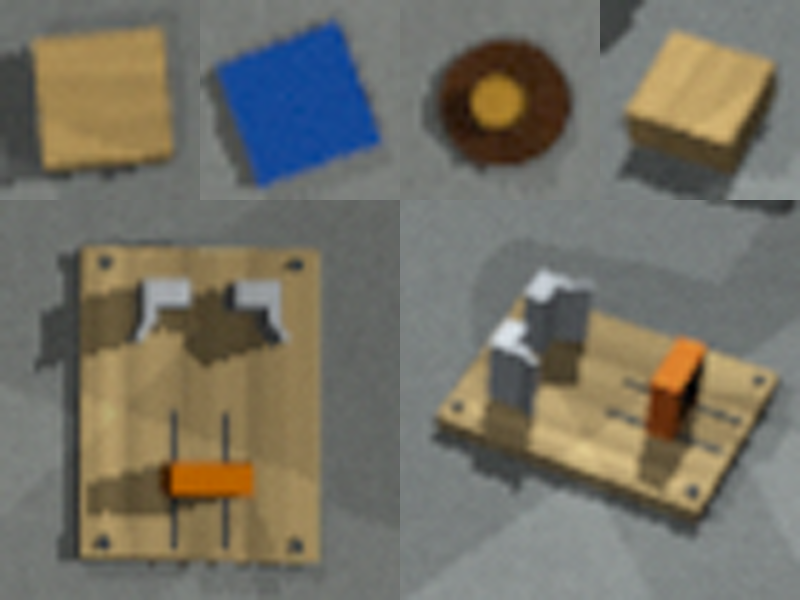

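```bash
cat > fit.py <<'E'
from vis import *
from scipy.optimize import minimize
S=8
def hullmask(P,x0,y0,w,h):
    P=cv2.convexHull(((P-[x0,y0]+.5)*S).astype(np.float32))
    m=np.zeros((h*S,w*S),np.float32);cv2.fillPoly(m,[np.round(P*16-8).astype(np.int32)],1.,shift=4)
    return cv2.resize(m,(w,h),interpolation=cv2.INTER_AREA)
def pts(kind,p,z0=0):
    x,y,a=p
    if kind=='cap':
        th=np.linspace(0,2*np.pi,48);q=[[x+.028*np.cos(t),y+.028*np.sin(t),z] for t in th for z in(z0,z0+.008)]
        return np.array(q+[[x+.011*np.cos(t),y+.011*np.sin(t),z0+.030] for t in th])
    L,W,H={'block':(.056,.056,.024),'seal':(.056,.056,.010),'jig':(.17,.13,.012)}[kind]
    c,s=np.cos(a),np.sin(a)
    return np.array([[x+c*i*L/2-s*j*W/2,y+s*i*L/2+c*j*W/2,z] for i in(-1,1) for j in(-1,1) for z in(z0,z0+H)])
def fit(kind,data,p0,z0=0):
    """data: list of (cam,mask)"""
    def cost(p):
        e=0
        for n,m in data:
            ys,xs=np.nonzero(m);a,b=xs.min()-5,ys.min()-5;w,h=xs.max()-a+6,ys.max()-b+6
            e+=np.abs(hullmask(pts(kind,p,z0),a,b,w,h)-m[b:b+h,a:a+w]).sum()
        return e
    p0=np.array(p0,float);best=None
    for da in(-.25,0,.25):
        sx=np.array([p0+[0,0,da]]+[p0+[0,0,da]+np.array(d) for d in([.005,0,0],[0,.005,0],[0,0,.15])])
        r=minimize(cost,p0,method='Nelder-Mead',options=dict(initial_simplex=sx,xatol=1e-5,fatol=.01))
        if best is None or r.fun<best.fun:best=r
    return best.x,best.fun
def mask(f,c,h,lo,hull=False):
    x,y=c;hsv=cv2.cvtColor(f,cv2.COLOR_BGR2HSV);m=np.zeros(f.shape[:2],np.uint8)
    m[y-h:y+h,x-h:x+h]=hsv[y-h:y+h,x-h:x+h,1]>lo
    N,l,st,_=cv2.connectedComponentsWithStats(m);m=(l==1+np.argmax(st[1:,4])).astype(np.uint8)
    cs,_=cv2.findContours(m,0,2);m[:]=0;cv2.fillPoly(m,[cv2.convexHull(cs[0]) if hull else cs[0]],1)
    return m.astype(np.float32)
E
python3 - <<'E'
from fit import *
F={n:cv2.imread(f'pics/{n}0.png') for n in('top','side')}
for k,ct,cs,lo,h,p0 in(('block',(291,185),(285,217),80,18,(.645,.1,.1)),('seal',(285,245),(337,246),100,18,(.457,.12,.3)),('cap',(239,230),(301,276),80,15,(.503,.26,0)),('jig',(385,222),(355,172),50,36,(.53,-.18,0))):
    mt,ms=mask(F['top'],ct,h,lo,k=='jig'),mask(F['side'],cs,h,lo)
    for nm,d in(('top',[('top',mt)]),('side',[('side',ms)]),('both',[('top',mt),('side',ms)])):
        p,c=fit(k,d,p0);print(k,nm,p.round(4),round(c,1),int(mt.sum()),int(ms.sum()))
# jaw top front edge, fence edge in top image
f=F['top'];hsv=cv2.cvtColor(f,cv2.COLOR_BGR2HSV)
m=np.zeros(f.shape[:2],np.uint8);m[225:250,370:400]=((hsv[...,0]<16)&(hsv[...,1]>200)&(hsv[...,2]>110))[225:250,370:400]
ys,xs=np.nonzero(m);print('jaw top',xs.mean(),ys.mean(),len(xs),back('top',[[xs.mean(),ys.mean()]],.055),cv2.minAreaRect(np.c_[xs,ys].astype(np.float32)))
E
```

```text
Traceback (most recent call last):
  File "fit.py", line 27, in fit
    r=minimize(cost,p0,method='Nelder-Mead',options=dict(initial_simplex=sx,xatol=1e-5,fatol=.01))
  File "fit.py", line 22, in cost
    e+=np.abs(hullmask(pts(kind,p,z0),a,b,w,h)-m[b:b+h,a:a+w]).sum()
              ~~~~~~~~^^^^^^^^^^^^^^^^^^^^^^^^
  File "fit.py", line 5, in hullmask
    P=cv2.convexHull(((P-[x0,y0]+.5)*S).astype(np.float32))
                       ~^~~~~~~~
ValueError: operands could not be broadcast together with shapes (8,3) (2,)
```

```bash
sed -i 's/hullmask(pts(kind,p,z0),a/hullmask(proj(n,pts(kind,p,z0)),a/' fit.py
python3 - <<'E'
from fit import *
F={n:cv2.imread(f'pics/{n}0.png') for n in('top','side')}
for k,ct,cs,lo,h,p0 in(('block',(291,185),(285,217),80,18,(.645,.1,.1)),('seal',(285,245),(337,246),100,18,(.457,.12,.3)),('cap',(239,230),(301,276),80,15,(.503,.26,0)),('jig',(385,222),(355,172),50,36,(.53,-.18,0))):
    mt,ms=mask(F['top'],ct,h,lo,k=='jig'),mask(F['side'],cs,h,lo,k=='jig')
    for nm,d in(('top',[('top',mt)]),('side',[('side',ms)]),('both',[('top',mt),('side',ms)])):
        p,c=fit(k,d,p0);print(k,nm,p.round(4),round(c,1),int(mt.sum()),int(ms.sum()))
f=F['top'];hsv=cv2.cvtColor(f,cv2.COLOR_BGR2HSV)
m=np.zeros(f.shape[:2],np.uint8);m[225:250,370:400]=((hsv[...,0]<16)&(hsv[...,1]>200)&(hsv[...,2]>110))[225:250,370:400]
ys,xs=np.nonzero(m);print('jaw top',xs.mean(),ys.mean(),len(xs),back('top',[[xs.mean(),ys.mean()]],.055),cv2.minAreaRect(np.c_[xs,ys].astype(np.float32)))
print(back('top',[[243,174],[330,143],[178,206]],.1).round(3))
E
```

```text
block top [0.6465 0.1005 0.0886] 17.2 342 351
block side [0.6436 0.0977 0.1118] 24.9 342 351
block both [0.6453 0.0997 0.0773] 64.9 342 351
seal top [0.4587 0.1206 0.3665] 17.4 337 335
seal side [0.456  0.1178 0.3676] 19.4 337 335
seal both [0.4573 0.1192 0.3692] 62.3 337 335
cap top [ 0.5049  0.2606 -0.282 ] 20.4 248 276
cap side [ 0.5025  0.2588 -0.1734] 31.8 248 276Traceback (most recent call last):
  File "<stdin>", line 6, in <module>
  File "fit.py", line 27, in fit
    r=minimize(cost,p0,method='Nelder-Mead',options=dict(initial_simplex=sx,xatol=1e-5,fatol=.01))
    res = _minimize_neldermead(fun, x0, args, callback, bounds=bounds,
                               **options)
    fsim[j] = func(sim[j])
              ~~~~^^^^^^^^
    fx = function(np.copy(x), *(wrapper_args + args))
  File "fit.py", line 22, in cost
    e+=np.abs(hullmask(proj(n,pts(kind,p,z0)),a,b,w,h)-m[b:b+h,a:a+w]).sum()
                       ~~~~^^^^^^^^^^^^^^^^^^
  File "vis.py", line 7, in proj
    K,r,t=cam(n);return cv2.projectPoints(np.array(P,float).reshape(-1,1,3),r,t,K,None)[0].reshape(-1,2)
          ~~~^^^
  File "vis.py", line 4, in cam
    c=camera_model(n);K=np.array([[c['fx'],0,c['cx']],[0,c['fy'],c['cy']],[0,0,1.]])
ValueError: time passes only in moves, steps and waits
```

```bash
sed -i 's/^def cam/import functools\n@functools.cache\ndef cam/' vis.py
python3 - <<'E'
from fit import *
F={n:cv2.imread(f'pics/{n}0.png') for n in('top','side')}
for k,ct,cs,lo,h,p0 in(('jig',(385,222),(355,172),50,36,(.53,-.18,0)),):
    mt,ms=mask(F['top'],ct,h,lo,k=='jig'),mask(F['side'],cs,h,lo,k=='jig')
    for nm,d in(('top',[('top',mt)]),('side',[('side',ms)])):
        p,c=fit(k,d,p0);print(k,nm,p.round(4),round(c,1),int(mt.sum()),int(ms.sum()))
        # overlay
        if nm=='top': P=p
f=F['top'];hsv=cv2.cvtColor(f,cv2.COLOR_BGR2HSV)
m=np.zeros(f.shape[:2],np.uint8);m[225:250,370:400]=((hsv[...,0]<16)&(hsv[...,1]>200)&(hsv[...,2]>110))[225:250,370:400]
ys,xs=np.nonzero(m);b=back('top',[[xs.mean(),ys.mean()]],.055)[0];print('jaw top',len(xs),b,cv2.minAreaRect(np.c_[xs,ys].astype(np.float32)))
c,s=np.cos(P[2]),np.sin(P[2]);R=np.array([[c,-s],[s,c]])
print('jaw centre in jig',R.T@(b[:2]-P[:2]))
px=np.array([[350+u/400*70,187+(v-200)/400*70] for u,v in((140,285),(282,285),(190,305),(232,305))])
print('fence corners in jig (z=.056)',((back('top',px,.056)[:,:2]-P[:2])@R).round(4))
print(back('top',[[243,174],[330,143],[178,206]],.1).round(3))
E
```

```text
jig top [ 0.5307 -0.191  -0.0054] 50.7 2341 1407
jig side [ 0.5271 -0.1928 -0.0034] 139.1 2341 1407
jaw top 16 [ 0.48836414 -0.18503667  0.055     ] ((386.5, 235.5), (13.0, 5.0), 0.0)
jaw centre in jig [-0.0423855   0.00568623]
fence corners in jig (z=.056) [[ 0.0591  0.0374]
 [ 0.0598 -0.0378]
 [ 0.0487  0.011 ]
 [ 0.0489 -0.0113]]
[[ 0.667  0.238  0.1  ]
 [ 0.761 -0.018  0.1  ]
 [ 0.573  0.425  0.1  ]]
```

```bash
cat > rob.py <<'E'
from bench import *
import numpy as np
from scipy.spatial.transform import Rotation
JIG=np.array([.529,-.192]);YAW=-.0045
def jig(x,y=0.): c,s=np.cos(YAW),np.sin(YAW);return JIG+[c*x-s*y,s*x+c*y]
def ori(phi):
    c,s=np.cos(phi),np.sin(phi)
    return Rotation.from_matrix(np.array([[c,s,0],[0,0,-1],[-s,c,0]]).T).as_quat()
def at(xy,z): return [float(xy[0]),float(xy[1]),float(z)]
def st(l=''):
    o=get_obs();print(l,'t',round(o['t'],2),'tcp',np.round(o['eef_pos'],4),'w',round(o['grip_width'],4),'F',np.round(o['wrist_force'],1),'q6',round(o['q'][5],2))
def best(cands,xy,z=.18):
    q0=np.array(get_obs()['q']);r=[(np.abs(np.array(q)-q0).max(),p) for p in cands if (q:=inverse_kinematics(at(xy,z),ori(p))) is not None]
    return min(r)[1]
def pick(xy,z,cands,zt=.18,clear=.08):
    p=best(cands,xy);reach(at(xy,zt),ori(p));st('above');line_to(at(xy,clear),rate=.25);line_to(at(xy,z),rate=.08)
    close();st('closed');line_to(at(xy,zt),rate=.2);st('up')
E
python3 - <<'E'
from rob import *
b=.09;pick((.645,.0990),.0,[b+k*np.pi/2 for k in(-2,-1,0,1,2)])
E
```

```text
above t 2.71 tcp [0.6451 0.0981 0.1801] w 0.0856 F [-0.2 -0.1  0.1] q6 -0.12
closed t 4.8 tcp [0.6454 0.099  0.0007] w 0.0548 F [ 0.  -0.7  3.8] q6 -0.12
up t 5.85 tcp [0.6444 0.099  0.1785] w 0.0541 F [-0.1  0.5 -1.1] q6 -0.12
```

```bash
cat >> rob.py <<'E'
def place(x,z,zt=.18,hi=None,dy=0.,push=3.):
    xy=jig(x,dy);p=best([YAW+np.pi/2,YAW-np.pi/2],xy);reach(at(xy,zt),ori(p));st('over')
    line_to(at(xy,z+.02),rate=.2);print('touch',line_to(at(xy,z-.003),rate=.03,until_force=push));st('down')
    let_go();sleep(.1);st('open');line_to(at(xy,zt),rate=.25);st('up')
E
python3 - <<'E'
from rob import *
import cv2
place(.010,.0127)
for n in('top','side'):cv2.imwrite(f'pics/{n}1.png',grab_frame(n))
E
```

```text
over t 7.03 tcp [ 0.5393 -0.1914  0.1797] w 0.0551 F [ 0.   0.3 -0.5] q6 1.03
touch True
down t 8.56 tcp [ 0.5388 -0.192   0.0127] w 0.0549 F [-1.2  0.5  5.7] q6 1.03
open t 9.07 tcp [ 0.5385 -0.1918  0.0122] w 0.0854 F [ 0.4  0.1 -0.5] q6 1.03
up t 9.89 tcp [ 0.5384 -0.1917  0.1785] w 0.0853 F [-0.5  0.6 -0.2] q6 1.03
```

Run:
```python
from rob import *
import cv2
pick((.4573,.1192),-.001,[.367+k*np.pi/2 for k in(-2,-1,0,1,2)])
fs={n:grab_frame(n) for n in('top','side')}
for n in fs:cv2.imwrite(f'pics/{n}2.png',fs[n])
a=cv2.resize(fs['top'][187:257,350:420],(400,400),interpolation=2);b=cv2.resize(fs['side'][137:207,320:390],(400,400),interpolation=2)
c=cv2.resize(fs['side'][120:320,250:450],(400,400)) 
d=cv2.resize(fs['top'][150:350,200:400],(400,400)) 
cv2.imwrite('pics/c2.png',cv2.resize(np.vstack([np.hstack([a,b]),np.hstack([d,c])]),(600,600)))
```

```text
above t 11.22 tcp [0.4579 0.1185 0.1799] w 0.0855 F [-0.4 -0.  -0. ] q6 1.21
closed t 13.34 tcp [ 4.575e-01  1.192e-01 -2.000e-04] w 0.0541 F [-3.6 -0.9  9.9] q6 1.21
up t 14.4 tcp [0.4568 0.1192 0.179 ] w 0.0541 F [ 0.2 -0.8  0.4] q6 1.21
```

View pics/c2.png

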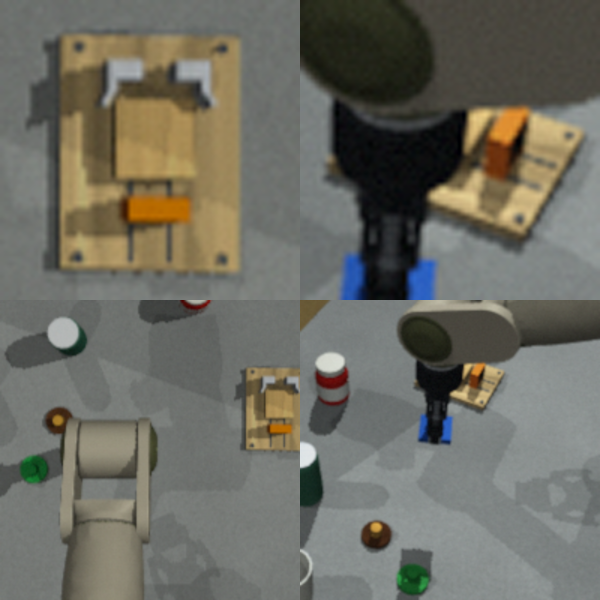

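Block sits in the pocket, flat (crop u 115–195, v 98–180), a little to the left; the seal is held. I'll quantify the offset.

Run:
```python
from vis import *
t0=cv2.imread('pics/top0.png');t=cv2.imread('pics/top2.png')
P=np.array([.5307,-.191]);a=-.0045;R=np.array([[np.cos(a),-np.sin(a)],[np.sin(a),np.cos(a)]])
J=lambda px,z:((back('top',px,z)[:,:2]-P)@R).round(4)
px=lambda L:np.array([[350+u/4.2857-.5+.12,187+v/4.2857-.5+.12] for u,v in L])
print('block corners',J(px([(115,98),(194,98),(195,180),(115,180)]),.036))
print('jaw corners top front',J(px([(127,197),(190,197)]),.055),'rear',J(px([(127,222),(190,222)]),.055))
print('guides outer',J(px([(107,62),(213,62)]),.056), 'posts inner',J(px([(143,80),(176,80)]),.056))
```

```text
block corners [[ 0.0373  0.0288]
 [ 0.0378 -0.0276]
 [-0.0206 -0.0279]
 [-0.0211  0.029 ]]
jaw corners top front [[-0.0332  0.0232]
 [-0.0329 -0.021 ]] rear [[-0.0507  0.0233]
 [-0.0503 -0.0209]]
guides outer [[ 0.0615  0.0371]
 [ 0.0621 -0.0377]] posts inner [[ 0.049   0.0118]
 [ 0.0492 -0.0115]]
```

Run:
```python
from rob import *
import cv2
place(.010,.0360,push=2.)
pick((.5037,.2597),.011,[.0+k*np.pi/2 for k in(-2,-1,0,1,2)])
fs={n:grab_frame(n) for n in('top','side')}
for n in fs:cv2.imwrite(f'pics/{n}3.png',fs[n])
a=cv2.resize(fs['top'][187:257,350:420],(300,300),interpolation=2);b=cv2.resize(fs['side'][137:207,320:390],(300,300),interpolation=2)
c=cv2.resize(fs['side'][150:350,220:420],(300,300)) 
cv2.imwrite('pics/c3.png',np.hstack([a,b,c])[:, :800] if 0 else cv2.resize(np.hstack([a,b,c]),(798,266)))
```

```text
over t 15.72 tcp [ 0.5391 -0.1908  0.18  ] w 0.0538 F [ 0.3 -0.7  0.1] q6 1.03
touch True
down t 17.13 tcp [ 0.5388 -0.192   0.0359] w 0.0539 F [-0.5  0.5  5.4] q6 1.03
open t 17.66 tcp [ 0.5385 -0.1917  0.0355] w 0.0853 F [ 0.1 -0.2  0.3] q6 1.03
up t 18.38 tcp [ 0.5384 -0.1917  0.1786] w 0.0853 F [-0.4 -0.3  0. ] q6 1.03
above t 20.04 tcp [0.5042 0.2588 0.1799] w 0.0857 F [-0.1 -0.7  0.1] q6 1.84
closed t 22.22 tcp [0.5039 0.2598 0.0114] w 0.0198 F [-0.9  0.6  3.7] q6 1.84
up t 23.21 tcp [0.5031 0.2595 0.1787] w 0.02 F [ 0.2 -0.4 -0.7] q6 1.84
```

View pics/c3.png

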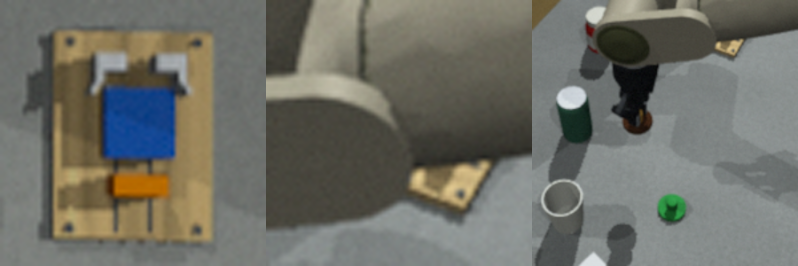

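Seal lies squarely on the block (crop u 103–175, v 87–158), and the cap is in the gripper.

Run:
```python
from rob import *
import cv2
place(.010,.0576,push=2.)
xy=jig(-.085);p=best([YAW+np.pi/2,YAW-np.pi/2],xy);reach(at(xy,.18),ori(p));close();st('behind')
fs={n:grab_frame(n) for n in('top','side')}
for n in fs:cv2.imwrite(f'pics/{n}4.png',fs[n])
a=cv2.resize(fs['top'][187:257,350:420],(400,400),interpolation=2);b=cv2.resize(fs['side'][122:222,305:405],(400,400),interpolation=2)
cv2.imwrite('pics/c4.png',np.hstack([a,b]))
```

```text
over t 24.97 tcp [ 0.5393 -0.1911  0.18  ] w 0.0198 F [-0.2  0.1  0.2] q6 1.03
touch True
down t 26.27 tcp [ 0.5388 -0.192   0.0573] w 0.0197 F [-0.5  0.5  5.2] q6 1.03
open t 27.02 tcp [ 0.5385 -0.1918  0.0569] w 0.0852 F [-0.9 -0.2 -0.8] q6 1.03
up t 27.67 tcp [ 0.5386 -0.1918  0.1791] w 0.0851 F [ 0.3 -0.3 -1.3] q6 1.03
behind t 28.9 tcp [ 0.444  -0.1916  0.18  ] w -0.0002 F [ 0.1 -0.1  0. ] q6 0.93
```

View pics/c4.png

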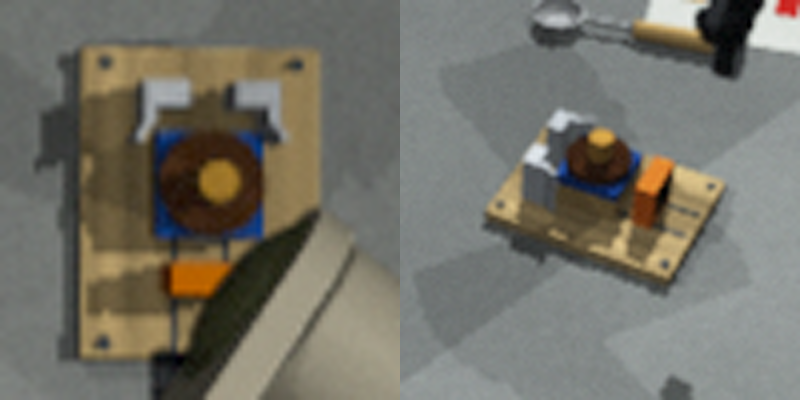

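Cap is centred on the seal, knob up, and the jaw is still back. Pushing the jaw now.

Run:
```python
from rob import *
import cv2
line_to(at(jig(-.085),.030),rate=.15);st('low')
print(line_to(at(jig(-.045),.030),rate=.03,until_force=15));st('a')
print(line_to(at(jig(-.031),.030),rate=.012,until_force=12));st('b')
sleep(.3);st('hold')
```

```text
low t 30.15 tcp [ 0.4444 -0.1919  0.0307] w -0.0001 F [-0.1 -0.7  1.5] q6 0.93
False
a t 31.63 tcp [ 0.484  -0.1918  0.03  ] w -0.0002 F [-0.3 -1.6  0.4] q6 0.97
True
b t 32.53 tcp [ 0.4946 -0.1918  0.0297] w -0.0002 F [-0.8  0.6  0. ] q6 0.99
hold t 32.83 tcp [ 0.4941 -0.1917  0.0293] w 0.0001 F [-0.2 -0.7 -0.3] q6 0.99
```

Run:
```python
from rob import *
import cv2
line_to(at(jig(-.085),.030),rate=.08);line_to(at(jig(-.085),.18),rate=.25)
reach(at((.45,.0),.25),ori(YAW+np.pi/2));st()
fs={n:grab_frame(n) for n in('top','side')}
for n in fs:cv2.imwrite(f'pics/{n}5.png',fs[n])
a=cv2.resize(fs['top'][187:257,350:420],(400,400),interpolation=2);b=cv2.resize(fs['side'][132:212,315:395],(400,400),interpolation=2)
cv2.imwrite('pics/c5.png',np.hstack([a,b]))
```

```text
t 36.7 tcp [ 4.500e-01 -1.000e-04  2.498e-01] w -0.0002 F [-0.4  0.5 -0.2] q6 -1.83
```

View pics/c5.png

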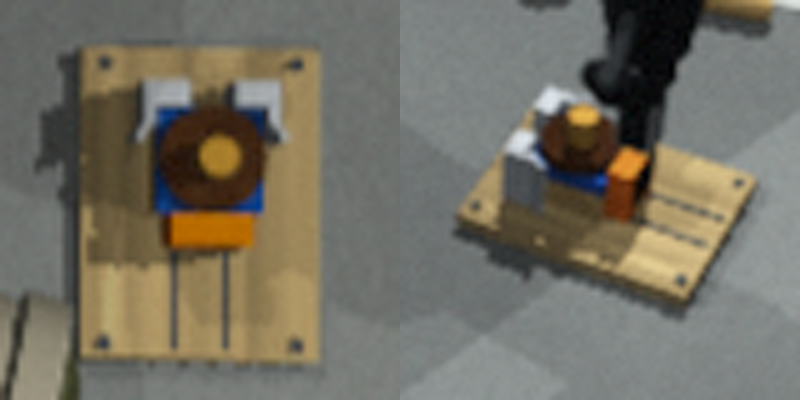

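Run:
```python
from vis import *
P=np.array([.5307,-.191]);a=-.0045;R=np.array([[np.cos(a),-np.sin(a)],[np.sin(a),np.cos(a)]])
J=lambda L,z:((back('top',[[350+u/5.714-.41,187+v/5.714-.41] for u,v in L],z)[:,:2]-P)@R).round(4).tolist()
print('seal',J([(155,108),(265,108),(264,212),(155,212)],.046))
print('jaw top F/R',J([(212,212),(212,248)],.055))
print('cap L,R,near,far',J([(159,157),(266,157),(212,207),(212,105)],.054),'knob',J([(220,157)],.076))
print('post inner',J([(190,107),(232,107)],.056))
t=cv2.imread('pics/top5.png').astype(int)
for v in range(198,234):print(v,t[v,386].tolist(),end=' ')
```

```text
seal [[0.0489, 0.0293], [0.0494, -0.0292], [-0.0059, -0.0283], [-0.0063, 0.0295]]
jaw top F/R [[-0.0063, 0.0007], [-0.0253, 0.0008]]
cap L,R,near,far [[0.0225, 0.0284], [0.0229, -0.0282], [-0.0037, 0.0005], [0.0502, 0.0002]] knob [[0.0217, -0.0003]]
post inner [[0.0489, 0.0122], [0.0491, -0.01]]
198 [86, 129, 151] 199 [89, 130, 151] 200 [84, 125, 147] 201 [82, 119, 139] 202 [63, 97, 112] 203 [50, 72, 84] 204 [44, 65, 75] 205 [32, 50, 67] 206 [24, 40, 62] 207 [20, 36, 62] 208 [16, 37, 58] 209 [13, 29, 54] 210 [18, 34, 53] 211 [31, 88, 121] 212 [34, 116, 155] 213 [42, 124, 165] 214 [41, 122, 165] 215 [41, 119, 160] 216 [41, 108, 143] 217 [19, 68, 91] 218 [14, 35, 53] 219 [21, 38, 60] 220 [19, 39, 60] 221 [22, 39, 62] 222 [17, 37, 61] 223 [21, 30, 50] 224 [11, 83, 145] 225 [0, 108, 184] 226 [0, 107, 183] 227 [0, 105, 182] 228 [0, 107, 184] 229 [7, 94, 162] 230 [27, 65, 103] 231 [44, 66, 75] 232 [74, 111, 129] 233 [88, 128, 149]
```

Run:
```python
from bench import *
job_done()
```

```text
the job is handed in; nothing more can be done
```

I stacked the wooden block, the seal plate and the cap in the jig pocket and pushed the orange jaw in. I handed the job in at about 37 s of the 72 s allowed, and no verdict came back.

- **Placing:** each part was lowered to a light touch on its support before I let go. The jaw still stood at about 3 mm of travel when all three were stacked.
- **Push:** the jaw push stopped at its 12 N force limit, where I expected it to be tight on a 56 mm part. The force read about zero by the time I next checked, and I did not push a second time.
- **Last picture:**
  - The jaw is at about 30 mm of travel (26 needed).
  - The seal plate is within about 1 mm of `jig_home`, square to the jig, and its front edge is at the fence face.
  - The cap is within about 2 mm of `jig_home`, knob up.
- **Not fully checked:** the block is hidden under the seal plate in that picture, so its final position is inferred from the push. I measured it before the push at about 8 mm along the jig and 0.6 mm off centre. I kept the arm clear of the can, jar, cup and spoon, but did not measure them again at the end.
- **Disagreement:** the two cameras gave positions about 3 mm apart (up to 4 mm for the jig), in line with the stated calibration. I used the mean of the two for the robot moves and the top camera alone for the checks.

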